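# Load the take-up spool and start the label winder

### The arm

A 6-joint arm with a two-finger parallel gripper is mounted at the origin on the work surface. World frame = base frame: x ahead of the robot, y to its left, z up, the work surface at z = 0. Lengths are in m, angles in rad, forces in N, time in s.
With the tool pointing down it reaches from about 0.25 to 0.85 m from the base axis. Payload 12.5 kg.
Tool frame: the origin (TCP) lies midway between the tips of the shut fingers; the grasp point (between the pads) lies 19 mm behind it (bot.grasp_offset is the distance from the TCP to the grasp point, in m); z points along the fingers, y is the line along which they close (so a half turn about z gives the same grasp; the last joint's range is limited). The gripper opens to 93 mm and grips with 3 to 60 N. Pads are 15 mm wide; open, the fingers measure 128 mm over their backs; the gripper's body (75 mm by 188 mm) begins 65 mm behind the grasp point.
Start: joints at [1.146, 0.351, 1.652, -0, 1.139, -0.085], TCP at [0.183, 0.519, 0.188] pointing down, gripper open.
Joint ranges: [-2.75, 2.75], [-0.79, 2.1], [0.01, 2.65], [-1.57, 4.71], [0.07, 3.14], [-2.87, 2.87]. Speed limits (rad/s): [2.22, 2.22, 2.79, 3.14, 3.14, 3.14].

### API

Orientations are given as a unit quaternion [x, y, z, w].
In Python, from plant import status, cams, bot gives the robot as it stands.
- The arm moves only by the tool step_arm, never from a script. Its argument "motion" is text: rows parted by semicolons, each of 6 numbers parted by spaces: the shift along the world's x, y, z in units of 75 cm (1.0 is 75 cm), then the turn, a rotation vector about the world's x, y, z in units of 4 degrees (1.0 is 4 degrees). In form: dx dy dz ax ay az; .... A call has 1 to 20 rows; each row shifts and turns the commanded pose from where the row before left it; what a row does not reach is not made up. A row lasts 1/10 s, in which the tool goes at most 50 mm and 8.59 degrees, less where a joint would pass 70% of its speed; a pose out of reach is approached as far as the arm can. A call with a number of a shift or a turn outside -1 to 1 is refused whole. A call with a gripper value outside its range is refused whole. "hand" is the opening, from 0 (shut) to 1 (fully open), set as the call begins (left out, the last holds). The fingers move at their own pace and stop on an object; the grip force is fixed at half the most. Time passes only in rows, so rows that do not move let the fingers close. It gives the time, the measured TCP pose, the force, the opening and the grip force at its end, in the units of the state.
- status.sense(): the state, without advancing time (a new reading comes with each control period).
- cams.snapshot(name): name is "side" or "top"; returns a dict with "pixels" (384x512x3 uint8, red, green, blue), "depth" (384x512 float32, m along the optical axis (not along the pixel's ray), 0 where there is no reading), "fx", "fy", "cx", "cy" (pixels), "T" (4x4, takes a point from camera to world coordinates). Camera axes: x right, y down, z forward; pixel columns grow to the right and rows downward; lengths in m; the calibration is good to about 2 mm. A picture is of the moment at which its call begins.
- bot.sign_off(): hands the job in; it is judged then, once.
The state is a dict: "time": time; "q": joint angles; "joint_vel": joint speeds; "joint_torque": joint torques, N m; "ee_pos": TCP position; "orientation": TCP orientation; "ft_force": force on the tool from outside, world axes, zero at the start; "wrist_torque": the same for the moment, N m; "gripper_width": opening from 0.0 (shut) to 1.0 (fully open); "finger_force": force on a finger pad.
Only numpy, scipy, OpenCV 4.12 (cv2) and the standard library are available. Lean on these libraries where they do the work, as an engineer would, in place of code of your own. Each camera call takes 0.05 s, during which the arm holds its last target. There are 200 camera calls.

### The job

Put the orange spool on the winder's spindle, lowering it fully home rather than letting it drop, and let go of it. Then start the winder on the console by pressing the amber, the blue and the green key in that order, one at a time: push each one well down, at least two thirds of its 10 mm travel, and let it up again, gently, without ramming it against its hard stop. Never press the red stop key, and leave the other things on the bench where they are.

Things in the scene. Friction and masses are not known exactly. Their poses are not given: they have to be found in the camera images.
- orange_spool: Empty orange plastic take-up spool, loose, about 60 g, standing upright: two flanges 56 mm in diameter and 9 mm thick on a hub 38 mm in diameter, 40 mm tall in all, with a through bore of 24 mm. Origin: centre of its underside on the bore axis; z along the bore.
- winder: Fixed white label-liner winder: a low deck 140 x 140 mm, 30 mm high, with an upright aluminium spindle in its middle, and behind it (+x of its frame, from 70 to 120 mm from the spindle) a motor housing 70 mm high that carries two steel rollers up to 90 mm. Origin: under the spindle at table level; z up, x towards the motor housing.
- spindle_seat (a point): Foot of the spindle: centre of the top of a black seat disc (42 mm in diameter, 4 mm above the deck) on which the spool rests when fully home.
- spindle_tip (a point): Tip of the spindle, 50 mm above the seat. The spindle is 18 mm in diameter; its top 8 mm taper to 8 mm.
- console: Fixed black key console 150 mm deep (x) and 260 mm wide (y), its top a plane panel that slopes up away from the front at 25 degrees: 22 mm high at the front (-x) edge, 92 mm at the rear; a small screen at the rear and a row of four keys along y, 55 mm apart. Origin: centre of the footprint at table level; x to the rear, z up.
- amber_key: The console's amber key: cap 28 mm across in a dark 35 mm screw collar. Origin: where the key's axis meets the panel; frame level, turned like the console's. The axis, square to the panel, leans 25 degrees from z towards -x. Collars are screwed out by unknown, different amounts: the cap's top is 14 to 26 mm off the panel along the axis; find it by touch.
- amber_cap (a joint): Travel of the amber cap into its collar, along the key's axis: 0 = up, it acts at 0.006 m (4.5 N), hard stop at 0.010 m (6.5 N). The spring takes 1.5 N to start and brings the cap back up. More than 25 N harms it.
- blue_key: The console's blue key: cap 28 mm across in a dark 35 mm screw collar. Origin: where the key's axis meets the panel; frame level, turned like the console's. The axis, square to the panel, leans 25 degrees from z towards -x. Collars are screwed out by unknown, different amounts: the cap's top is 14 to 26 mm off the panel along the axis; find it by touch.
- blue_cap (a joint): Travel of the blue cap into its collar, along the key's axis: 0 = up, it acts at 0.006 m (4.5 N), hard stop at 0.010 m (6.5 N). The spring takes 1.5 N to start and brings the cap back up. More than 25 N harms it.
- green_key: The console's green key: cap 28 mm across in a dark 35 mm screw collar. Origin: where the key's axis meets the panel; frame level, turned like the console's. The axis, square to the panel, leans 25 degrees from z towards -x. Collars are screwed out by unknown, different amounts: the cap's top is 14 to 26 mm off the panel along the axis; find it by touch.
- green_cap (a joint): Travel of the green cap into its collar, along the key's axis: 0 = up, it acts at 0.006 m (4.5 N), hard stop at 0.010 m (6.5 N). The spring takes 1.5 N to start and brings the cap back up. More than 25 N harms it.
- red_key: The console's red stop key: cap 28 mm across in a dark 35 mm screw collar. Origin: where the key's axis meets the panel; frame level, turned like the console's. The axis, square to the panel, leans 25 degrees from z towards -x. Collars are screwed out by unknown, different amounts: the cap's top is 14 to 26 mm off the panel along the axis; find it by touch.
- red_cap (a joint): Travel of the red cap into its collar, along the key's axis: 0 = up, it acts at 0.006 m (4.5 N), hard stop at 0.010 m (6.5 N). The spring takes 1.5 N to start and brings the cap back up. More than 25 N harms it.
- grey_spool: A spare grey spool of the same shape as the orange one. Loose bystander, to be left alone. Origin: under its middle.
- connector: Small black connector housing with a white tongue, 22 x 45 x 16 mm. Loose bystander, to be left alone. Origin: under its middle.
- screwdriver: Screwdriver lying on the bench, about 200 mm long. Loose bystander, to be left alone.
- multimeter: Yellow multimeter, 160 x 78 x 41 mm. Loose bystander, to be left alone. Origin: under its middle.
- flux_bottle: White bottle with red cap, 44 mm in diameter, 100 mm tall. Loose bystander, to be left alone. Origin: under its middle.
- parts_tray: Blue two-part tray, 130 x 90 x 30 mm. Loose bystander, to be left alone. Origin: under its middle.
- mouse: Black computer mouse, 105 x 60 x 32 mm. Loose bystander, to be left alone. Origin: under its middle.
Not all that is in view belongs to the job. Several things look just like the orange_spool: the one meant starts farthest to the robot's left.

How it is judged:
By the outcome, as a careful person would: the job done as asked, in the order asked, and still so for the second after the job is handed in, with the robot touching nothing.
It also fails if it takes over 61 s, if anything falls off the work surface, if the arm or the gripper's body presses on something with over 40 N, if the wrist force passes 120 N, or if a joint passes its speed limit or range.

## Working session

There is one attempt and no reset: what is moved stays moved. The work goes in short steps, Python scripts to look and compute and a tool call to move; the robot and the scene stay as the last step left them, time stands still between calls to the robot, and variables do not carry over. Pictures are saved under pics/ and viewed, at most 10 in all, crops included, and the job is handed in when it is done.

Besides the shell and the picture viewer there is one more tool, called after ">>>" in YAML: its name, and indented under it one key for each argument. step_arm: Moves the arm, as the interface text tells. Shifts and turns lie within -1 to 1; 1 stands for 75 cm of shift or 4 degrees of turn. Its arguments: {"type":"object","properties":{"motion":{"type":"string"},"hand":{"type":"number"}},"required":["motion"]}

```bash
mkdir -p pics; ls
cat > h.py <<'E'
import numpy as np, cv2
from plant import status, cams, bot
def snap(n,f):
    s=cams.snapshot(n); cv2.imwrite(f'pics/{f}.png',s['pixels'][:,:,::-1]); np.savez(f'pics/{f}.npz',**s); return s
def load(f): return dict(np.load(f'pics/{f}.npz'))
def pts(s):
    d=s['depth']; v,u=np.mgrid[:d.shape[0],:d.shape[1]]
    P=np.stack([(u-s['cx'])/s['fx']*d,(v-s['cy'])/s['fy']*d,d],-1)
    return P@s['T'][:3,:3].T+s['T'][:3,3]
E
python3 - <<'E'
from h import *
for n in('top','side'):
    s=snap(n,n+'0'); print(n,s['fx'],s['cx'],s['cy'],np.round(s['T'],3).tolist())
print(status.sense())
E
```

```text
pics
top 349.28569073132576 254.55067484030437 195.4826334328079 [[-0.013, -0.983, 0.184, 0.329], [-1.0, 0.01, -0.018, 0.014], [0.016, -0.185, -0.983, 1.091], [0.0, 0.0, 0.0, 1.0]]
side 349.91880714538365 260.08867956761867 187.3222141166202 [[0.959, -0.209, 0.19, 0.316], [-0.282, -0.684, 0.673, -0.759], [-0.011, -0.699, -0.715, 0.875], [0.0, 0.0, 0.0, 1.0]]
{'time': 0.1, 'q': array([ 1.14642197e+00,  3.51163381e-01,  1.65233579e+00, -2.52680864e-05,
        1.13908416e+00, -8.45909369e-02]), 'joint_vel': array([ 0.00074997, -0.00232234, -0.00275264, -0.00011015,  0.00066194,
       -0.00055946]), 'joint_torque': array([ 1.19479108e-03, -4.98024702e+01, -2.85704023e+01,  6.99572638e-02,
        2.38743599e-02, -1.14592485e-04]), 'ee_pos': array([0.18314926, 0.51826556, 0.1878749 ]), 'orientation': array([ 1.69070380e-01,  9.85603856e-01, -4.82274286e-04, -1.13596281e-04]), 'ft_force': array([-0.12597594,  0.12266169,  0.23159678]), 'wrist_torque': array([-0.01751215, -0.02225917,  0.03797568]), 'finger_force': 0.0, 'gripper_width': 0.9977376436803467}
```

View pics/top0.png

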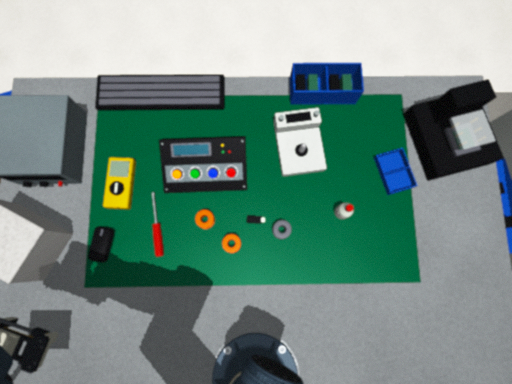

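View pics/side0.png

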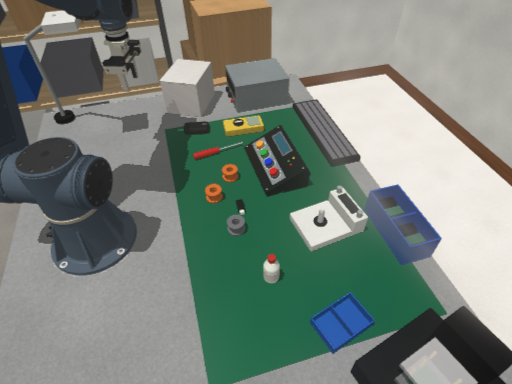

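The top view shows two orange spools. The left one, at (204,219), is the target; the other is at (231,243). The keys are amber (177,173), green (195,173), blue (213,172) and red (231,172), and the spindle is at (301,149). Next I'll measure these.

```bash
python3 - <<'E'
from h import *
for n,boxes in (('top0',dict(sp=(190,205,218,233),sp2=(218,230,245,257),amber=(168,163,186,183),green=(187,163,203,183),blue=(205,163,221,183),red=(223,163,240,183))),
          ('side0',dict(sp=(218,160,243,185),sp2=(201,181,227,206),amber=(253,138,267,150),green=(256,147,271,158),blue=(260,156,277,168),red=(266,164,284,178)))):
    s=load(n);P=pts(s);hsv=cv2.cvtColor(s['pixels'],cv2.COLOR_RGB2HSV)
    H={'sp':(3,22),'sp2':(3,22),'amber':(12,30),'green':(45,75),'blue':(95,130),'red':None}
    for k,(a,b,c,d) in boxes.items():
        h=hsv[b:d,a:c].astype(int); Q=P[b:d,a:c]
        m=(h[...,1]>120)&(h[...,2]>90)
        hh=h[...,0]; m&=((hh<6)|(hh>172)) if k=='red' else (hh>=H[k][0])&(hh<=H[k][1])
        m&=s['depth'][b:d,a:c]>0
        q=Q[m]; 
        if k[:2]=='sp':
            q=q[abs(q[:,2]-.04)<.006]
            o,(w_),_=cv2.minAreaRect((q[:,:2]*1000).astype(np.float32)); c0=cv2.minEnclosingCircle((q[:,:2]*1000).astype(np.float32))
            print(n,k,len(q),np.round(q.mean(0),4),'enc',np.round(c0[0],1),round(c0[1],1),np.ptp(q,0))
        else: print(n,k,len(q),np.round(np.median(q,0),4),np.round(q.mean(0),4))
    # winder
    w=(s['pixels'].min(2)>150)&(abs(P[...,2]-.03)<.006)
    for (x0,x1,y0,y1) in [(.3,.6,-.35,0)]:
        m=w&(P[...,0]>x0)&(P[...,0]<x1)&(P[...,1]>y0)&(P[...,1]<y1)
        q=P[m]; r=cv2.minAreaRect((q[:,:2]*1000).astype(np.float32)); print(n,'deck',len(q),r,q[:,2].mean())
        # spindle
        g=(P[...,0]>r[0][0]/1e3-.06)&(P[...,0]<r[0][0]/1e3+.06)&(abs(P[...,1]-r[0][1]/1e3)<.06)&(P[...,2]>.055)&(P[...,2]<.095)
        print('spindle',P[g].mean(0),g.sum(),np.round(P[g][P[g][:,2].argsort()[-6:]],3).tolist())
        b=(P[...,2]>.064)&(P[...,2]<.076)&(P[...,0]>r[0][0]/1e3)&(P[...,0]<r[0][0]/1e3+.2)&(abs(P[...,1]-r[0][1]/1e3)<.12)
        if b.sum(): print('housing',cv2.minAreaRect((P[b][:,:2]*1000).astype(np.float32)),P[b].mean(0))
    # console panel plane: dark pts
    m=(s['pixels'].max(2)<60)&(P[...,2]>.025)&(P[...,2]<.1)&(P[...,0]>.3)&(P[...,0]<.56)&(P[...,1]>.05)&(P[...,1]<.36)
    q=P[m];A=np.c_[q[:,:2],np.ones(len(q))]
    for _ in range(4):
        c=np.linalg.lstsq(A,q[:,2],rcond=None)[0]; r=abs(A@c-q[:,2])<.004; A,q=A[r],q[r]
    print(n,'console',len(q),c,np.degrees(np.arctan(np.hypot(*c[:2]))),np.degrees(np.arctan2(c[1],c[0])),cv2.minAreaRect((q[:,:2]*1000).astype(np.float32)))
E
python3 - <<'E'
import cv2
a=cv2.imread('pics/top0.png')[120:260,150:340]; cv2.imwrite('pics/c1.png',cv2.resize(a,(760,560),interpolation=cv2.INTER_CUBIC))
E
```

```text
top0 sp 220 [0.4576 0.1484 0.0401] enc [457.9 148.6] 27.8 [0.05206829 0.05445939 0.00979116]
top0 sp2 230 [0.383  0.0668 0.0402] enc [383.3  66.6] 27.7 [0.05351562 0.05392457 0.01041242]
top0 amber 74 [0.5914 0.2296 0.061 ] [0.592  0.2298 0.0608]
top0 green 69 [0.5923 0.1763 0.0646] [0.5922 0.1755 0.0642]
top0 blue 75 [0.5917 0.1217 0.0674] [0.5921 0.1209 0.0672]
top0 red 70 [0.5933 0.0652 0.0696] [0.593  0.0661 0.0694]
top0 deck 14 ((598.4313354492188, -110.2248306274414), (3.7545228004455566, 28.226829528808594), 4.041615962982178) 0.027763087754859344
spindle [nan nan nan] 0 []
housing ((729.019775390625, -146.89166259765625), (128.4528350830078, 140.17630004882812), 6.22469425201416) [ 0.76275036 -0.14166852  0.0702709 ]
top0 console 242 [ 0.27456561  0.00840213 -0.12560223] 15.359957744735851 1.7527925264433692 ((553.5012817382812, 162.76287841796875), (17.362354278564453, 222.68959045410156), 1.2384998798370361)
side0 sp 126 [0.4605 0.1436 0.0384] enc [460.8 145.7] 30.2 [0.05416172 0.05753427 0.00971212]
side0 sp2 142 [0.3855 0.0619 0.0384] enc [385.   62.9] 30.6 [0.05389339 0.
[... 306 characters left out ...]
an
spindle [ 0.01922869 -0.05640175  0.08007926] 45 [[0.059, -0.051, 0.091], [0.054, -0.057, 0.092], [-0.057, -0.053, 0.092], [0.052, -0.057, 0.092], [-0.051, -0.059, 0.093], [0.055, -0.056, 0.094]]
housing ((62.66316604614258, -38.102027893066406), (172.1780548095703, 58.519474029541016), 59.748043060302734) [ 0.05055033 -0.04879719  0.07001416]
side0 console 48 [ 0.21420536  0.0037095  -0.09302739] 12.092114476633949 0.9921201688891975 ((555.800048828125, 157.81997680664062), (9.172099113464355, 215.40098571777344), 0.434714138507843)<stdin>:24: RuntimeWarning: Mean of empty slice.
  ret = um.true_divide(
<stdin>:21: RuntimeWarning: Mean of empty slice.
  ret = ret.dtype.type(ret / rcount)
```

View pics/c1.png

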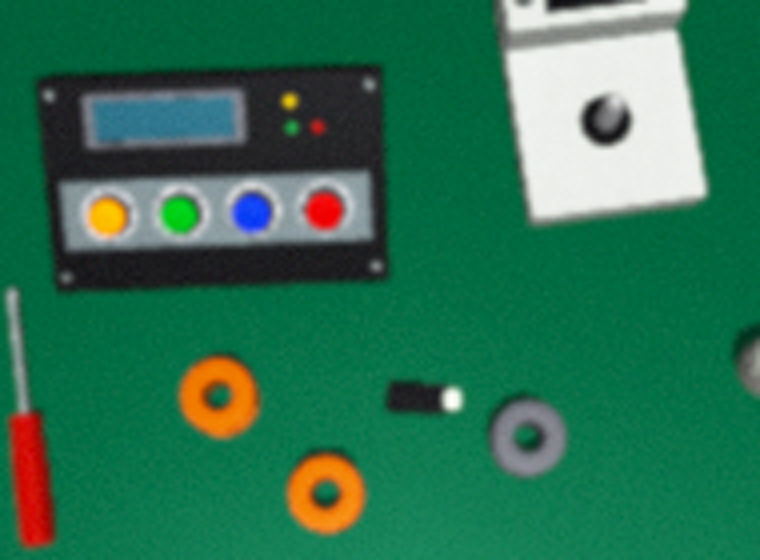

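Run:
```python
from h import *
f=lambda q:(q[:,:2]*1000).astype(np.float32)
for n in('top0','side0'):
    s=load(n);P=pts(s);px=s['pixels']
    R=lambda x0,x1,y0,y1,z0,z1:(P[...,0]>x0)&(P[...,0]<x1)&(P[...,1]>y0)&(P[...,1]<y1)&(P[...,2]>z0)&(P[...,2]<z1)
    q=P[R(.5,.75,-.26,-.02,.02,.037)&(px.min(2)>140)]; print(n,'deck',len(q),cv2.minAreaRect(f(q)),q[:,2].mean())
    c=cv2.minAreaRect(f(q))[0]
    g=R(.58,.71,-.2,-.09,.05,.1); q=P[g]; print(' spindle',len(q)); 
    q=P[R(.58,.69,-.2,-.09,.055,.1)]; print(np.round(q[q[:,2].argsort()],3).tolist()[-14:])
    q=P[R(.6,.85,-.26,-.02,.06,.078)]; print(' housing',len(q),cv2.minAreaRect(f(q)))
    q=P[R(.53,.8,.0,.33,.02,.12)]
    A=np.c_[q[:,:2],np.ones(len(q))]; Q=q
    for t in(.01,.005,.003,.003):
        c=np.linalg.lstsq(A,q[:,2],rcond=None)[0]; r=abs(np.c_[Q[:,:2],np.ones(len(Q))]@c-Q[:,2])<t; q=Q[r]; A=np.c_[q[:,:2],np.ones(len(q))]
    print(' console',len(q),c,np.degrees(np.arctan(np.hypot(*c[:2]))),np.degrees(np.arctan2(c[1],c[0])),cv2.minAreaRect(f(q)))
    z=P[R(.3,.5,-.3,.3,-.02,.02)][:,2]; print('table z',np.median(z))
    nrm=np.array([-c[0],-c[1],1]);nrm/=np.linalg.norm(nrm)
    for k,u in dict(a=(.592,.2298,.0608),g=(.5922,.1755,.0642),b=(.5921,.1209,.0672),r=(.593,.0661,.0694)).items():
        print(k,(u[2]-c@[u[0],u[1],1])*nrm[2])
```

```text
top0 deck 1767 ((674.13525390625, -154.82460021972656), (141.9762420654297, 140.5192108154297), 7.307961940765381) 0.029745082932530566
 spindle 42
[[0.667, -0.157, 0.079], [0.673, -0.154, 0.08], [0.68, -0.151, 0.08], [0.667, -0.154, 0.08], [0.673, -0.148, 0.08], [0.673, -0.16, 0.081], [0.679, -0.157, 0.081], [0.673, -0.151, 0.081], [0.676, -0.157, 0.082], [0.676, -0.16, 0.082], [0.678, -0.154, 0.083], [0.675, -0.15, 0.084], [0.674, -0.153, 0.086], [0.671, -0.156, 0.087]]
 housing 773 ((786.0528564453125, -153.4250030517578), (135.57781982421875, 209.84332275390625), 59.14259338378906)
 console 3258 [ 0.46750457  0.01563156 -0.23411456] 25.06858675716182 1.9150381467422928 ((619.5645751953125, 149.63121032714844), (150.07843017578125, 259.0623474121094), 1.6284736394882202)
table z 0.001473112950860056
a 0.0131882083475911
g 0.01695207788251705
b 0.020484914516127474
r 0.02287247575757546
side0 deck 1517 ((676.8208618164062, -157.66729736328125), (143.41342163085938, 140.5208282470703), 7.217330455780029) 0.02870446196147391
 spindle 52
[[0.672, -0.152, 0.078], [0.677, -0.162, 0.078], [0.676, -0.166, 0.079], [0.681, -0.16, 0.079], [0.67, -0.157, 0.079], [0.671, -0.161, 0.079], [0.673, -0.158, 0.079], [0.674, -0.163, 0.08], [0.674, -0.155, 0.08], [0.678, -0.161, 0.081], [0.674, -0.162, 0.084], [0.675, -0.159, 0.084], [0.678, -0.16, 0.085], [0.675, -0.157, 0.087]]
 housing 721 ((785.6283569335938, -160.69215393066406), (127.98210906982422, 207.32742309570312), 58.62699890136719)
 console 1755 [ 0.46826109  0.01837213 -0.23743945] 25.108791866409145 2.2468354367760957 ((622.68212890625, 145.09182739257812), (150.10665893554688, 261.636474609375), 1.5106925964355469)
table z 0.00030049547263649723
a 0.015218778592099589
g 0.019116025016614215
b 0.022783264414223063
r 0.02530541591577364
```

>>> step_arm:
  motion: "0.0307 -0.0412 0 0 0 0.556;0.0307 -0.0412 0 0 0 0.556;0.0307 -0.0412 0 0 0 0.556;0.0307 -0.0412 0 0 0 0.556;0.0307 -0.0412 0 0 0 0.556;0.0307 -0.0412 0 0 0 0.556;0.0307 -0.0412 0 0 0 0.556;0.0307 -0.0412 0 0 0 0.556;0.0307 -0.0412 -0.02 0 0 0.556;0.0307 -0.0412 -0.02 0 0 0.556;0.0307 -0.0412 -0.02 0 0 0.556;0.0307 -0.0412 -0.02 0 0 0.556;0 0 0 0 0 0;0 0 0 0 0 0"
  hand: 1

```text
time: 1.5
ee_pos: [0.4594, 0.1473, 0.1279]
orientation: [-0.062, 0.998, -0.0, -0.001]
ft_force: [-0.2, -0.2, 0.1]
gripper_width: 0.998
finger_force: 0.0
```

>>> step_arm:
  motion: "0 0 -0.02 0 0 0;0 0 -0.02 0 0 0;0 0 -0.02 0 0 0;0 0 -0.02 0 0 0;0 0 -0.02 0 0 0;0 0 -0.02 0 0 0;0 0 -0.02 0 0 0;0 0 -0.02 0 0 0;0 0 0 0 0 0;0 0 0 0 0 0"

```text
time: 2.5
ee_pos: [0.4594, 0.1485, 0.0089]
orientation: [-0.063, 0.998, 0.0, 0.0]
ft_force: [0.5, -0.0, -0.1]
gripper_width: 1.0
finger_force: 0.0
```

>>> step_arm:
  motion: "0 0 0 0 0 0;0 0 0 0 0 0;0 0 0 0 0 0;0 0 0 0 0 0;0 0 0 0 0 0;0 0 0 0 0 0;0 0 0 0 0 0;0 0 0 0 0 0"
  hand: 0

```text
time: 3.3
ee_pos: [0.4596, 0.1477, 0.0084]
orientation: [-0.063, 0.998, -0.0, 0.0]
ft_force: [0.5, 0.2, 2.4]
gripper_width: 0.569
finger_force: 30.0
```

>>> step_arm:
  motion: "0 0 0.02 0 0 0;0 0 0.04 0 0 0;0 0 0.05 0 0 0;0 0 0.05 0 0 0;0 0 0.04 0 0 0;0 0 0 0 0 0"

```text
time: 3.9
ee_pos: [0.4614, 0.1482, 0.1618]
orientation: [-0.063, 0.998, 0.0, 0.003]
ft_force: [-0.6, 0.5, -0.6]
gripper_width: 0.57
finger_force: 30.0
```

Run:
```python
from h import *
s=snap('side','s1'); a=s['pixels'][60:200,180:320,::-1]; cv2.imwrite('pics/s1c.png',cv2.resize(a,(560,560),interpolation=cv2.INTER_CUBIC))
print(status.sense()['ft_force'],status.sense()['gripper_width'])
```

```text
[ 1.08837546  0.38183804 -0.70839463] 0.5655583677099529
```

View pics/s1c.png

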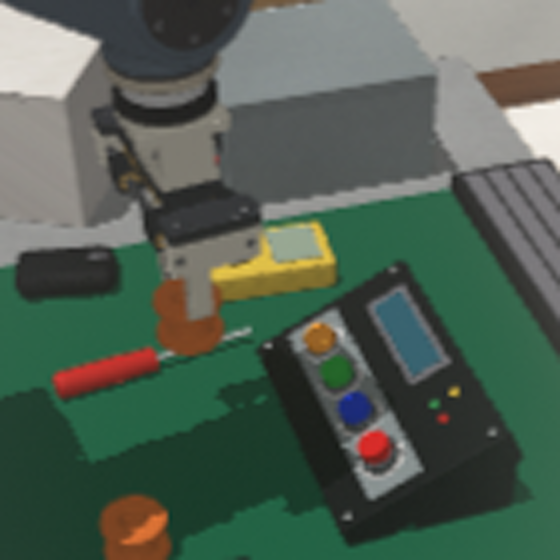

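>>> step_arm:
  motion: "0.014 -0.02 0 0 0 0;0.0286 -0.0405 0 0 0 0;0.0286 -0.0405 0 0 0 0;0.0286 -0.0405 0 0 0 0;0.0286 -0.0405 0 0 0 0;0.0286 -0.0405 0 0 0 0;0.0286 -0.0405 0 0 0 0;0.0286 -0.0405 0 0 0 0;0.0286 -0.0405 0 0 0 0;0.0286 -0.0405 0 0 0 0;0.0146 -0.0205 0 0 0 0;0 0 -0.02 0 0 0;0 0 -0.02 0 0 0;0 0 0 0 0 0;0 0 0 0 0 0"

```text
time: 5.45
ee_pos: [0.6734, -0.1549, 0.1275]
orientation: [-0.063, 0.998, 0.0, -0.001]
ft_force: [0.4, -0.0, -0.6]
gripper_width: 0.566
finger_force: 30.0
```

Run:
```python
from h import *
s=snap('side','s2'); t=snap('top','t2')
f=lambda a:cv2.resize(a[:,:,::-1],(400,480),interpolation=cv2.INTER_CUBIC)
cv2.imwrite('pics/c2.png',np.hstack([f(s['pixels'][150:270,270:370]),f(t['pixels'][90:210,250:350])]))
x=status.sense();print(x['ee_pos'],x['orientation'],x['ft_force'],x['wrist_torque'],x['gripper_width'])
for im in(s,t):
    P=pts(im);h=cv2.cvtColor(im['pixels'],cv2.COLOR_RGB2HSV).astype(int)
    m=(h[...,0]<22)&(h[...,0]>3)&(h[...,1]>110)&(abs(P[...,0]-.676)<.06)&(abs(P[...,1]+.156)<.06)&(P[...,2]>.08)
    q=P[m];print(len(q),q.mean(0),q.min(0),q.max(0))
```

```text
[ 0.67413994 -0.15536946  0.12884111] [-6.33126207e-02  9.97993697e-01 -8.47472365e-05  2.93940439e-04] [ 0.58392404 -0.5893103   0.68406095] [ 0.02790948 -0.07720403 -0.0151787 ] 0.5699470043722494
296 [ 0.66598936 -0.15991033  0.14399453] [ 0.64576127 -0.18437098  0.11870929] [ 0.69416386 -0.11947871  0.26500595]<stdin>:9: RuntimeWarning: Mean of empty slice.
  ret = um.true_divide(
Traceback (most recent call last):
ValueError: zero-size array to reduction operation minimum which has no identity
```

View pics/c2.png

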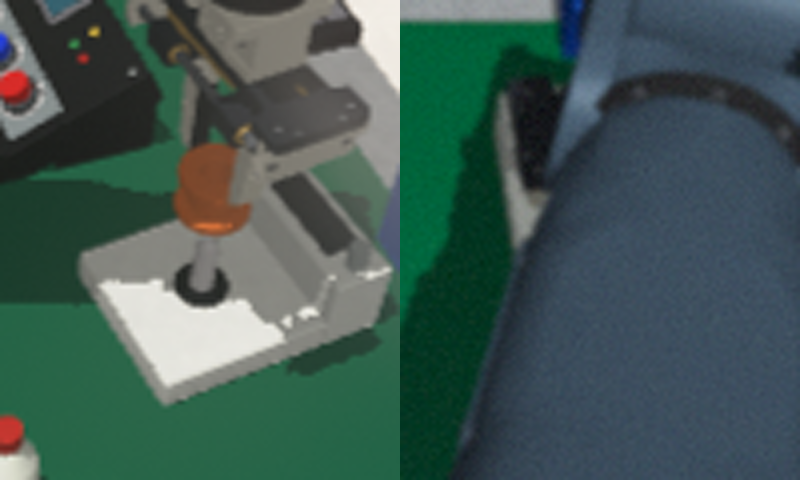

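```bash
cat > fit.py <<'E'
from h import *
from scipy.optimize import least_squares
def proj(s,X):
    T=s['T'];c=(X-T[:3,3])@T[:3,:3]; return np.c_[c[:,0]/c[:,2]*s['fx']+s['cx'],c[:,1]/c[:,2]*s['fy']+s['cy']]
a=np.linspace(0,2*np.pi,200)
def ext(s,x,y,z0,h0,h1):
    X=np.vstack([np.c_[x+.028*np.cos(a),y+.028*np.sin(a),0*a+z0+h] for h in(h0,h1)]);p=proj(s,X)
    return np.array([p[:,0].min(),p[:,0].max(),p[:,1].max()])
def fit(s,box,z0,g):
    x0,y0,x1,y1=box;h=cv2.cvtColor(s['pixels'],cv2.COLOR_RGB2HSV).astype(int)[y0:y1,x0:x1]
    m=(h[...,0]<24)&(h[...,0]>3)&(h[...,1]>110)
    v,u=np.nonzero(m); vb=v.max(); 
    lo=m[max(0,vb-9):vb+1]; uu=np.nonzero(lo)[1]
    M=np.array([uu.min()-.5+x0,uu.max()+.5+x0,vb+.5+y0])
    r=least_squares(lambda p:ext(s,p[0],p[1],z0,0,.009)-M,g,x_scale=1e-3)
    print(M,np.round(r.x,4),'res px',np.round(r.fun,2))
E
python3 - <<'E'
from fit import *
fit(load('side0'),(218,155,243,187),0,(.46,.146))
fit(load('side0'),(200,178,227,208),0,(.385,.063))
fit(load('s2'),(308,180,336,215),.1288-.0084,(.676,-.156))
# seat disc
for n in('side0','s2'):
    s=load(n);p=s['pixels'];b=(305,205,335,235) if n=='side0' else (305,210,335,235)
    m=p[b[1]:b[3],b[0]:b[2]].max(2)<60; v,u=np.nonzero(m)
    M=np.array([u.min()-.5+b[0],u.max()+.5+b[0],v.max()+.5+b[1]]);
    def e(q):
        X=np.vstack([np.c_[q[0]+.021*np.cos(a),q[1]+.021*np.sin(a),0*a+h] for h in(.03,.034)]);P=proj(s,X);return np.array([P[:,0].min(),P[:,0].max(),P[:,1].max()])
    r=least_squares(lambda q:e(q)-M,(.676,-.157),x_scale=1e-3);print('seat',n,M,np.round(r.x,4),np.round(r.fun,2))
E
```

```text
[217.5 237.5 186.5] [0.4466 0.1287] res px [ 2.01 -2.02  0.09]
[204.5 222.5 202.5] [0.3845 0.0692] res px [ 0.61 -0.62  0.03]
[312.5 331.5 208.5] [ 0.6715 -0.1547] res px [-0.47  0.47 -0.02]
seat side0 [313.5 325.5 225.5] [ 0.6757 -0.1529] [-0.95  0.94 -0.03]
seat s2 [313.5 326.5 225.5] [ 0.6771 -0.1534] [-0.45  0.44 -0.02]
```

>>> step_arm:
  motion: "0.0036 -0.0008 0 0 0 0;0 0 -0.01 0 0 0;0 0 -0.01 0 0 0;0 0 -0.01 0 0 0;0 0 -0.01 0 0 0;0 0 0 0 0 0;0 0 0 0 0 0;0 0 0 0 0 0"

```text
time: 6.35
ee_pos: [0.677, -0.1567, 0.0987]
orientation: [-0.063, 0.998, -0.0, 0.0]
ft_force: [0.3, -0.2, -1.0]
gripper_width: 0.565
finger_force: 30.0
```

Run:
```python
from fit import *
s=snap('side','s3'); x=status.sense();print(x['ee_pos'],x['orientation'],x['ft_force'],x['wrist_torque'])
fit(s,(308,185,336,226),x['ee_pos'][2]-.0084,(.676,-.156))
cv2.imwrite('pics/c3.png',cv2.resize(s['pixels'][170:240,285:365,::-1],(640,560),interpolation=cv2.INTER_CUBIC))
```

```text
[ 0.67703103 -0.15670063  0.0987885 ] [-6.29404889e-02  9.98017211e-01 -1.35431467e-04  3.51020657e-04] [ 1.15247901 -0.29441229 -0.67897608] [0.01154454 0.02838209 0.02142717]
[313.5 331.5 215.5] [ 0.6759 -0.1568] res px [-0.78  0.77 -0.04]
```

View pics/c3.png

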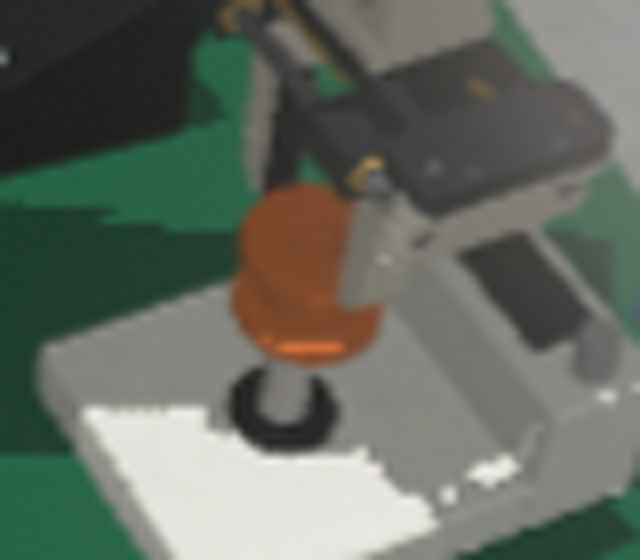

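>>> step_arm:
  motion: "0 0 -0.005 0 0 0;0 0 -0.005 0 0 0;0 0 -0.005 0 0 0;0 0 -0.005 0 0 0;0 0 0 0 0 0"

```text
time: 6.9
ee_pos: [0.6764, -0.1565, 0.0825]
orientation: [-0.063, 0.998, 0.0, -0.001]
ft_force: [0.2, 0.4, -1.2]
gripper_width: 0.569
finger_force: 30.0
```

>>> step_arm:
  motion: "0 0 -0.005 0 0 0;0 0 -0.005 0 0 0;0 0 -0.005 0 0 0;0 0 -0.005 0 0 0;0 0 -0.005 0 0 0;0 0 0 0 0 0"

```text
time: 7.5
ee_pos: [0.6764, -0.1565, 0.0639]
orientation: [-0.063, 0.998, 0.0, -0.0]
ft_force: [-0.6, 0.4, 0.4]
gripper_width: 0.57
finger_force: 30.0
```

>>> step_arm:
  motion: "0 0 -0.005 0 0 0;0 0 -0.005 0 0 0;0 0 -0.005 0 0 0;0 0 -0.005 0 0 0;0 0 -0.003 0 0 0;0 0 0 0 0 0;0 0 0 0 0 0"

```text
time: 8.2
ee_pos: [0.6768, -0.1566, 0.0474]
orientation: [-0.063, 0.998, -0.0, 0.0]
ft_force: [-0.1, 0.1, -1.0]
gripper_width: 0.568
finger_force: 30.0
```

>>> step_arm:
  motion: "0 0 -0.0013 0 0 0;0 0 -0.0013 0 0 0;0 0 -0.0013 0 0 0;0 0 0 0 0 0;0 0 0 0 0 0"

```text
time: 8.7
ee_pos: [0.6768, -0.1566, 0.0444]
orientation: [-0.063, 0.998, -0.0, -0.0]
ft_force: [0.2, 0.5, -0.7]
gripper_width: 0.566
finger_force: 30.0
```

>>> step_arm:
  motion: "0 0 -0.0013 0 0 0;0 0 -0.0007 0 0 0;0 0 0 0 0 0;0 0 0 0 0 0"

```text
time: 9.1
ee_pos: [0.6768, -0.1566, 0.0429]
orientation: [-0.063, 0.998, -0.0, -0.0]
ft_force: [0.0, 0.0, 0.5]
gripper_width: 0.565
finger_force: 30.0
```

>>> step_arm:
  motion: "0 0 -0.0007 0 0 0;0 0 -0.0007 0 0 0;0 0 0 0 0 0;0 0 0 0 0 0"

```text
time: 9.5
ee_pos: [0.6769, -0.1566, 0.0424]
orientation: [-0.063, 0.998, -0.0, 0.0]
ft_force: [-1.6, 0.3, 5.9]
gripper_width: 0.566
finger_force: 30.0
```

>>> step_arm:
  motion: "0 0 0 0 0 0;0 0 0 0 0 0;0 0 0 0 0 0;0 0 0 0 0 0;0 0 0 0 0 0;0 0 0 0 0 0"
  hand: 1

```text
time: 10.1
ee_pos: [0.6768, -0.1566, 0.0418]
orientation: [-0.063, 0.998, -0.0, -0.0]
ft_force: [0.2, 0.8, -0.7]
gripper_width: 0.99
finger_force: 0.0
```

>>> step_arm:
  motion: "0 0 0.02 0 0 0;0 0 0.03 0 0 0;0 0 0.04 0 0 0;0 0 0.05 0 0 0;0 0 0.05 0 0 0;0 0 0 0 0 0"

```text
time: 10.7
ee_pos: [0.6792, -0.1573, 0.1917]
orientation: [-0.063, 0.998, -0.002, 0.005]
ft_force: [0.9, -0.6, 0.6]
gripper_width: 1.002
finger_force: 0.0
```

Run:
```python
from fit import *
s=snap('side','s4'); x=status.sense();print(x['ee_pos'],x['q'],x['ft_force'],x['gripper_width'])
P=pts(s);h=cv2.cvtColor(s['pixels'],cv2.COLOR_RGB2HSV).astype(int)
m=(h[...,0]<22)&(h[...,0]>3)&(h[...,1]>110)&(abs(P[...,0]-.676)<.05)&(abs(P[...,1]+.156)<.05)&(P[...,2]<.09)
q=P[m];print(len(q),np.median(q,0),np.percentile(q[:,2],[2,50,90,98]))
cv2.imwrite('pics/c4.png',np.hstack([cv2.resize(s['pixels'][a:b,c:d,::-1],(400,400),interpolation=cv2.INTER_CUBIC) for a,b,c,d in((150,250,275,375),(125,205,240,320))]))
```

```text
[ 0.67805447 -0.15693351  0.18834613] [-2.94296113e-01  6.19177274e-01  1.22975043e+00 -1.91252142e-05
  1.28678297e+00 -1.99115589e+00] [-0.03674035 -0.52439261 -0.04304904] 0.9953884605189801
296 [ 0.67101143 -0.1674556   0.0709651 ] [0.03824421 0.0709651  0.07420346 0.07510262]
```

View pics/c4.png

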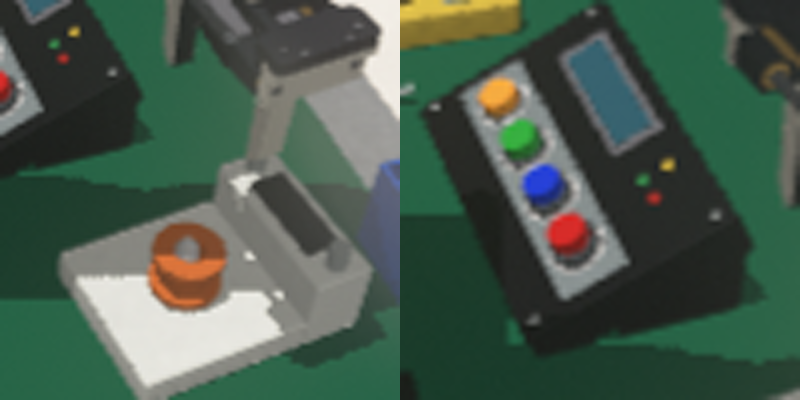

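>>> step_arm:
  motion: "-0.00544 0.0214 0 0 0 -0.994;-0.00544 0.0214 0 0 0 -0.994;-0.00544 0.0214 0 0 0 -0.994;-0.00544 0.0214 0 0 0 -0.994;-0.00544 0.0214 0 0 0 -0.994;-0.00544 0.0214 0 0 0 -0.994;-0.00544 0.0214 0 0 0 -0.994;-0.00544 0.0214 0 0 0 -0.994;-0.00544 0.0214 0 0 0 -0.994;-0.00544 0.0214 0 0 0 -0.994;-0.00544 0.0214 0 0 0 -0.994;-0.00544 0.0214 0 0 0 -0.994;-0.00544 0.0214 0 0 0 -0.994;-0.00544 0.0214 0 0 0 -0.994;-0.00544 0.0214 0 0 0 -0.994;-0.00544 0.0214 0 0 0 -0.994;-0.00544 0.0214 0 0 0 -0.994;-0.00544 0.0214 0 0 0 -0.994;-0.00544 0.0214 0 0 0 -0.994;-0.00544 0.0214 0 0 0 -0.994"
  hand: 0

```text
time: 12.75
ee_pos: [0.5944, 0.1649, 0.1836]
orientation: [0.591, 0.807, -0.001, -0.001]
ft_force: [0.0, 0.1, 0.3]
gripper_width: 0.004
finger_force: 0.0
```

>>> step_arm:
  motion: "-0.00544 0.0214 -0.01 0 0 -0.994;-0.00544 0.0214 -0.01 0 0 -0.994;-0.00544 0.0214 -0.02 0 0 -0.994;-0.00544 0.0214 -0.02 0 0 -0.994;0 0 -0.02 0 0 0;0 0 0 0 0 0;0 0 0 0 0 0;0 0 0 0 0 0"

```text
time: 13.55
ee_pos: [0.5794, 0.228, 0.1251]
orientation: [0.696, 0.718, 0.0, 0.0]
ft_force: [0.1, 0.1, 0.0]
gripper_width: 0.007
finger_force: 0.0
```

Run:
```python
from fit import *
s=snap('side','s5'); x=status.sense();print(x['ee_pos'],x['orientation'],x['q'],x['ft_force'],x['gripper_width'])
u,v=proj(s,x['ee_pos'][None])[0];print(u,v)
u,v=int(u),int(v)
cv2.imwrite('pics/c5.png',cv2.resize(s['pixels'][v-45:v+25,u-35:u+35,::-1],(560,560),interpolation=cv2.INTER_CUBIC))
np.set_printoptions(linewidth=200)
P=pts(s)
for r in range(v-8,v+4): 
    k=slice(u-10,u+10);z=P[r,k,2];m=z>.11;print(r,[tuple(np.round(p*1000).astype(int)) for p in P[r,k][m]][:1],[tuple(np.round(p*1000).astype(int)) for p in P[r,k][m]][-1:])
```

```text
[0.57946133 0.22808697 0.12514073] [6.95952568e-01 7.18087511e-01 5.09318068e-04 3.00217440e-04] [ 3.00271932e-01  5.47019157e-01  1.51362495e+00 -4.26953314e-05
  1.07976672e+00  2.68987223e-01] [-0.53162717  0.22122948 -0.65616506] 0.004901973295319482
255.1316118469255 129.69977713101815
121 [(np.int64(567), np.int64(220), np.int64(171))] [(np.int64(596), np.int64(222), np.int64(163))]
122 [(np.int64(566), np.int64(216), np.int64(169))] [(np.int64(591), np.int64(218), np.int64(162))]
123 [(np.int64(569), np.int64(215), np.int64(165))] [(np.int64(587), np.int64(216), np.int64(160))]
124 [(np.int64(573), np.int64(217), np.int64(159))] [(np.int64(584), np.int64(216), np.int64(157))]
125 [] []
126 [] []
127 [] []
128 [] []
129 [] []
130 [] []
131 [] []
132 [] []
```

View pics/c5.png

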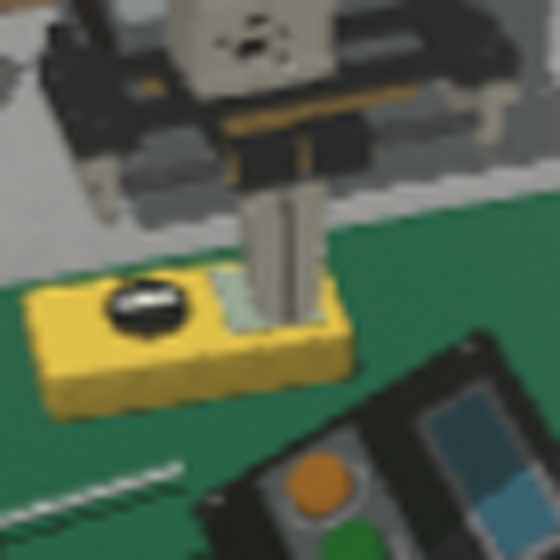

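Run:
```python
from fit import *
s=load('s5');t=np.array([.5794,.228,.1251])
for d in([0,0,0],[0,-.0075,0],[.014,-.0075,0],[-.014,-.0075,0],[0,-.0075,.019],[0,-.0075,.06]): print(d,proj(s,(t+d)[None]))
P=pts(s);print(s['depth'][118:134,248:264].round(3)); print(s['pixels'][118:134,248:264].sum(2)//3)
s=load('s3');print(proj(s,np.array([[.677,-.1567-.03,.0987],[.677,-.1567-.045,.0987]])))
```

```text
[0, 0, 0] [[255.12196723 129.7260973 ]]
[0, -0.0075, 0] [[255.69623572 130.93433781]]
[0.014, -0.0075, 0] [[259.47320219 130.23363769]]
[-0.014, -0.0075, 0] [[251.90312895 131.63803227]]
[0, -0.0075, 0.019] [[255.5884205  126.53722046]]
[0, -0.0075, 0.06] [[255.34746241 116.7100284 ]]
[[1.46  1.459 1.458 1.205 1.203 1.199 1.199 1.204 1.204 1.205 1.206 1.208
  1.207 1.466 1.516 1.518]
 [1.458 1.451 1.451 1.206 1.2   1.202 0.    1.205 1.209 1.211 1.211 1.21
  1.211 1.458 1.52  1.509]
 [1.446 1.448 1.451 1.214 1.206 1.208 1.207 1.208 1.208 1.213 1.212 1.215
  1.214 1.45  1.51  1.506]
 [1.442 1.44  1.445 1.443 1.209 1.208 1.204 1.211 1.213 1.213 1.216 1.216
  1.222 1.443 1.449 1.501]
 [1.437 1.44  1.437 1.439 1.208 1.209 1.209 1.213 1.22  1.218 1.217 1.219
  1.441 1.441 1.442 1.494]
 [1.433 1.431 1.432 1.437 1.434 1.21  1.211 1.215 1.226 1.22  1.218 1.433
  1.434 1.437 1.434 1.447]
 [1.43  1.423 1.429 1.429 1.428 1.429 1.217 1.219 1.222 1.22  1.433 1.428
  1.435 1.43  1.432 1.434]
 [1.426 1.421 1.427 1.423 1.428 1.428 1.426 1.431 1.425 1.423 1.425 1.425
  1.431 1.43  1.424 1.428]
 [1.418
[... 1233 characters left out ...]
 117 112 126 131 131 134 162 153 119]
 [159 141 133 138 132 126 148 156 161 160 158 154 156 156 150 121]
 [163 162 161 157 155 155 154 154 151 146 128 113 124 116 107  87]
 [155 152 148 133 121 127 119 111 107 102  98  98  99  99  97  82]
 [115 108 103 100  99  99  99 100  99  98  96  93  93  95  96  83]
 [101 100 100  97  93  93  95  97  96  97  95  94  93  95  94  81]
 [ 98  96  95  93  93  94  95  95  95  94  95  94  92  92  89  76]
 [ 95  95  94  94  93  94  92  89  88  89  92  92  89  83  71  60]
 [ 91  89  89  91  91  90  84  71  63  66  69  69  70  70  71  70]
 [ 74  68  66  69  69  71  70  70  70  70  70  70  71  70  70  70]]
[[327.11441911 213.67827339]
 [329.27506092 217.54129845]]
```

>>> step_arm:
  motion: "0.0088 0 -0.019 0 0 0;0 0 -0.019 0 0 0;0 0 -0.019 0 0 0;0 0 -0.019 0 0 0;0 0 0 0 0 0;0 0 0 0 0 0"

```text
time: 14.2
ee_pos: [0.5853, 0.2286, 0.067]
orientation: [0.696, 0.718, -0.0, -0.0]
ft_force: [-0.9, -0.6, -0.6]
gripper_width: 0.001
finger_force: 0.0
```

>>> step_arm:
  motion: "0 0 -0.003 0 0 0;0 0 -0.003 0 0 0;0 0 0 0 0 0"

```text
time: 14.5
ee_pos: [0.5855, 0.2286, 0.0629]
orientation: [0.696, 0.718, 0.0, 0.0]
ft_force: [-0.4, 0.2, -0.2]
gripper_width: 0.005
finger_force: 0.0
```

>>> step_arm:
  motion: "0 0 -0.003 0 0 0;0 0 -0.003 0 0 0;0 0 0 0 0 0"

```text
time: 14.8
ee_pos: [0.5853, 0.2285, 0.058]
orientation: [0.696, 0.718, -0.0, -0.0]
ft_force: [0.2, -0.7, -0.0]
gripper_width: 0.008
finger_force: 0.0
```

Run:
```python
from fit import *
s=snap('side','s6'); x=status.sense();print(x['ee_pos'],x['ft_force'])
cv2.imwrite('pics/c6.png',cv2.resize(s['pixels'][115:175,235:295,::-1],(600,600),interpolation=cv2.INTER_CUBIC))
P=pts(s);print(proj(s,x['ee_pos'][None]))
for r in range(126,146):
    q=P[r,250:266]; print(r,' '.join('%d,%d'%(a*1000,b*1000) for a,b in zip(q[:,1],q[:,2])))
```

```text
[0.58536231 0.22856529 0.05818879] [ 0.42711665 -0.33999551  0.2780575 ]
[[257.00642643 144.07263557]]
126 381,31 380,31 228,142 215,152 220,147 221,146 219,146 215,149 220,144 217,145 219,143 213,147 218,142 373,25 407,0 404,1
127 375,31 379,27 231,136 215,148 218,144 217,144 221,141 220,141 219,140 218,140 218,139 218,139 215,141 371,22 400,0 397,0
128 376,25 376,24 235,129 215,143 217,141 213,143 218,139 217,139 220,135 221,134 220,134 218,135 218,134 376,13 393,0 397,-4
129 373,22 368,25 370,23 221,134 215,138 222,132 217,135 216,135 220,131 214,135 217,132 219,129 220,128 367,15 387,-1 392,-5
130 374,17 376,14 375,14 221,130 215,134 218,131 217,130 219,128 216,130 217,128 216,128 222,123 217,126 371,7 382,-1 378,0
131 377,10 375,10 375,9 222,125 218,127 219,126 216,127 219,124 219,123 220,121 220,120 214,125 215,123 375,-1 369,2 372,0
132 375,6 368,10 375,4 227,117 215,126 221,120 216,123 216,122 220,118 221,117 217,119 216,119 215,119 373,-4 367,0 366,0
133 372,3 375,0 373,0 226,113 215,120 216,119 216,118 -758,874 218,115 218,114 217,114 216,114 358,3 362,0 360,0 358,0
134 368
[... 687 characters left out ...]
9 250,56
140 329,2 328,2 329,0 330,-1 327,0 272,43 274,40 266,46 263,47 260,49 260,48 255,51 248,56 248,55 247,55 243,57
141 327,0 326,-1 322,0 274,38 273,39 272,38 265,43 262,44 259,46 242,59 239,60 234,64 248,51 243,54 245,52 241,54
142 320,0 318,0 269,38 269,37 269,36 261,42 257,45 236,61 234,61 235,60 -758,874 230,62 226,65 238,54 237,54 234,56
143 277,29 269,34 266,37 263,37 261,38 257,41 259,38 235,57 235,56 228,61 229,59 224,63 220,65 223,61 230,55 229,55
144 266,33 268,31 262,35 258,37 256,38 250,41 232,55 228,58 229,56 226,58 222,60 222,60 218,62 223,57 224,55 221,56
145 262,31 259,33 256,35 254,35 -758,874 246,41 229,53 228,53 225,55 221,57 220,57 216,60 217,58 216,58 219,54 220,53
```

View pics/c6.png

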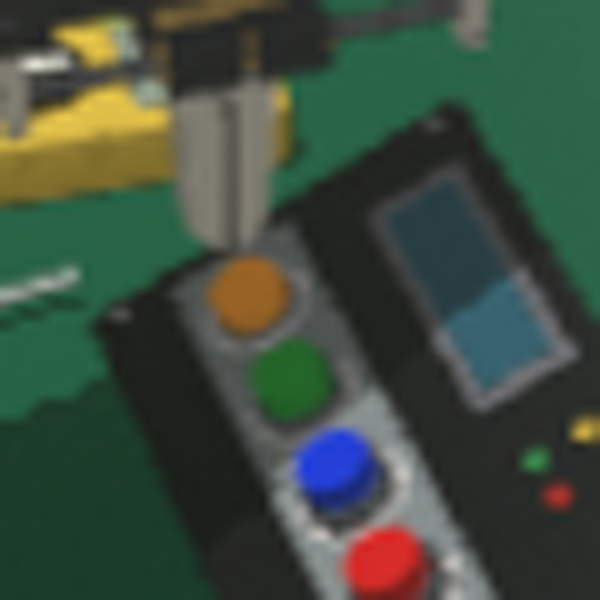

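>>> step_arm:
  motion: "0 0 -0.006 0 0 0;0 0 -0.006 0 0 0;0 0 -0.006 0 0 0;0 0 -0.006 0 0 0;0 0 -0.004 0 0 0;0 0 0 0 0 0;0 0 0 0 0 0"

```text
time: 15.55
ee_pos: [0.5855, 0.2286, 0.0373]
orientation: [0.696, 0.718, -0.0, -0.0]
ft_force: [-0.0, 0.6, 0.8]
gripper_width: 0.007
finger_force: 0.0
```

>>> step_arm:
  motion: "0 0 -0.002 0 0 0;0 0 -0.001 0 0 0;0 0 0 0 0 0;0 0 0 0 0 0"

```text
time: 15.95
ee_pos: [0.5854, 0.2286, 0.0351]
orientation: [0.696, 0.718, 0.0, -0.0]
ft_force: [-0.0, -0.2, 0.3]
gripper_width: 0.006
finger_force: 0.0
```

>>> step_arm:
  motion: "0 0 -0.002 0 0 0;0 0 -0.001 0 0 0;0 0 0 0 0 0;0 0 0 0 0 0"

```text
time: 16.35
ee_pos: [0.5855, 0.2286, 0.0328]
orientation: [0.696, 0.718, -0.0, -0.0]
ft_force: [-0.5, 0.2, -0.1]
gripper_width: 0.005
finger_force: 0.0
```

>>> step_arm:
  motion: "0 0 -0.0024 0 0 0;0 0 0 0 0 0;0 0 0 0 0 0"

```text
time: 16.65
ee_pos: [0.5854, 0.2286, 0.031]
orientation: [0.696, 0.718, -0.0, -0.0]
ft_force: [0.3, -0.5, 0.3]
gripper_width: 0.003
finger_force: 0.0
```

>>> step_arm:
  motion: "0.0011 0 -0.0024 0 0 0;0 0 0 0 0 0;0 0 0 0 0 0"

```text
time: 16.95
ee_pos: [0.5863, 0.2286, 0.0293]
orientation: [0.696, 0.718, 0.0, -0.0]
ft_force: [-0.0, -0.1, 1.8]
gripper_width: 0.005
finger_force: 1.0
```

```bash
cat >> h.py <<'E'
def avg(n=5):
    L=[]
    for _ in range(n): cams.snapshot('side'); x=status.sense(); L.append(np.r_[x['ee_pos'],x['ft_force']])
    m=np.mean(L,0); print('t',x['time'],'pos',m[:3].round(4),'F',m[3:].round(2),'axial',round(float(m[3:]@[-.4224,-.0129,.9063]),2),'sd',np.std(L,0)[3:].round(2))
E
python3 -c "from h import *;avg()"
```

```text
t 17.2 pos [0.5863 0.2286 0.0293] F [-0.81  0.22  1.99] axial 2.15 sd [0.48 0.41 0.27]
```

>>> step_arm:
  motion: "0.0013 0 -0.0027 0 0 0;0.0013 0 -0.0027 0 0 0;0.0012 0 -0.0024 0 0 0;0 0 0 0 0 0;0 0 0 0 0 0"

```text
time: 17.7
ee_pos: [0.5891, 0.2286, 0.0234]
orientation: [0.696, 0.718, -0.0, -0.0]
ft_force: [-3.2, 0.5, 3.9]
gripper_width: 0.008
finger_force: 2.6
```

```bash
python3 -c "from h import *;avg()"
```

```text
t 17.95 pos [0.5891 0.2287 0.0235] F [-2.73  0.73  4.74] axial 5.43 sd [0.5  0.33 0.39]
```

>>> step_arm:
  motion: "-0.0034 0 0.0073 0 0 0;-0.0034 0 0.0073 0 0 0;0 0 0.02 0 0 0;0 0 0.02 0 0 0;0.0027 -0.0368 0 0 0 0;0 -0.0368 0 0 0 0;0 -0.0368 0 0 0 0;0 -0.0368 0 0 0 0;0 0 -0.009 0 0 0;0 0 -0.009 0 0 0;0 0 -0.006 0 0 0;0 0 0 0 0 0;0 0 0 0 0 0"

```text
time: 19.25
ee_pos: [0.586, 0.1189, 0.0463]
orientation: [0.696, 0.718, -0.0, -0.0]
ft_force: [-0.0, -0.2, -0.4]
gripper_width: 0.003
finger_force: 0.0
```

```bash
python3 -c "from h import *;avg(3)"
```

```text
t 19.4 pos [0.5861 0.1187 0.0465] F [-0.17 -0.12  0.41] axial 0.45 sd [0.17 0.24 0.64]
```

Free space. Lower in small steps.

>>> step_arm:
  motion: "0 0 -0.003 0 0 0;0 0 -0.003 0 0 0;0 0 0 0 0 0;0 0 0 0 0 0"

```text
time: 19.8
ee_pos: [0.586, 0.1182, 0.0418]
orientation: [0.696, 0.718, -0.0, -0.0]
ft_force: [-0.6, 0.6, -0.6]
gripper_width: 0.009
finger_force: 0.0
```

>>> step_arm:
  motion: "0 0 -0.0024 0 0 0;0 0 0 0 0 0;0 0 0 0 0 0"

```text
time: 20.1
ee_pos: [0.586, 0.1182, 0.04]
orientation: [0.696, 0.718, -0.0, -0.0]
ft_force: [-0.3, 0.3, 0.0]
gripper_width: 0.002
finger_force: 0.0
```

>>> step_arm:
  motion: "0.0011 0 -0.0024 0 0 0;0 0 0 0 0 0;0 0 0 0 0 0"

```text
time: 20.4
ee_pos: [0.5869, 0.1182, 0.0382]
orientation: [0.696, 0.718, -0.0, -0.0]
ft_force: [0.2, -0.0, 0.5]
gripper_width: 0.006
finger_force: 0.0
```

```bash
python3 -c "from h import *;avg(4)"
```

```text
t 20.6 pos [0.5869 0.1182 0.0383] F [-0.2   0.22  0.07] axial 0.15 sd [0.3  0.61 0.46]
```

>>> step_arm:
  motion: "0.0011 0 -0.0024 0 0 0;0 0 0 0 0 0;0 0 0 0 0 0"

```text
time: 20.9
ee_pos: [0.5878, 0.1182, 0.0365]
orientation: [0.696, 0.718, 0.0, 0.0]
ft_force: [0.1, -0.4, 3.0]
gripper_width: 0.004
finger_force: 1.0
```

```bash
python3 -c "from h import *;avg(5)"
```

```text
t 21.15 pos [0.5878 0.1182 0.0365] F [0.03 0.   2.2 ] axial 1.98 sd [0.33 0.61 0.66]
```

>>> step_arm:
  motion: "0.0013 0 -0.0027 0 0 0;0.0013 0 -0.0027 0 0 0;0.0013 0 -0.0028 0 0 0;0 0 0 0 0 0;0 0 0 0 0 0"

```text
time: 21.65
ee_pos: [0.5907, 0.1183, 0.0303]
orientation: [0.696, 0.718, 0.0, -0.0]
ft_force: [-1.8, 0.3, 5.1]
gripper_width: 0.005
finger_force: 2.7
```

```bash
python3 -c "from h import *;avg(5)"
```

```text
t 21.9 pos [0.5907 0.1183 0.0304] F [-2.08  0.55  5.07] axial 5.47 sd [0.14 0.39 0.44]
```

>>> step_arm:
  motion: "-0.0034 0 0.0073 0 0 0;-0.0034 0 0.0073 0 0 0;0 0 0.02 0 0 0;0 0 0.02 0 0 0;0 0.0368 0 0 0 0;0 0.0368 0 0 0 0;0 0 -0.012 0 0 0;0 0 -0.012 0 0 0;0 0 -0.01 0 0 0;0 0 -0.006 0 0 0;0 0 0 0 0 0;0 0 0 0 0 0"

```text
time: 23.1
ee_pos: [0.5856, 0.173, 0.0413]
orientation: [0.696, 0.718, -0.0, -0.0]
ft_force: [-0.3, -0.6, -0.2]
gripper_width: 0.008
finger_force: 0.0
```

>>> step_arm:
  motion: "0 0 -0.0024 0 0 0;0 0 0 0 0 0;0 0 0 0 0 0"

```text
time: 23.4
ee_pos: [0.5856, 0.1734, 0.0396]
orientation: [0.696, 0.718, 0.0, 0.0]
ft_force: [0.2, 0.4, 0.4]
gripper_width: 0.004
finger_force: 0.0
```

```bash
python3 -c "from h import *;avg(3)"
```

```text
t 23.55 pos [0.5856 0.1734 0.0396] F [ 0.1  -0.29  0.52] axial 0.43 sd [0.64 0.3  0.78]
```

>>> step_arm:
  motion: "0 0 -0.0024 0 0 0;0 0 0 0 0 0;0 0 0 0 0 0"

```text
time: 23.85
ee_pos: [0.5855, 0.1734, 0.0376]
orientation: [0.696, 0.718, -0.0, -0.0]
ft_force: [-0.2, -0.5, -1.4]
gripper_width: 0.005
finger_force: 0.0
```

>>> step_arm:
  motion: "0.0011 0 -0.0024 0 0 0;0 0 0 0 0 0;0 0 0 0 0 0"

```text
time: 24.15
ee_pos: [0.5864, 0.1734, 0.0358]
orientation: [0.696, 0.718, -0.0, -0.0]
ft_force: [0.3, -0.2, -0.6]
gripper_width: 0.006
finger_force: 0.0
```

```bash
python3 -c "from h import *;avg(4)"
```

```text
t 24.35 pos [0.5864 0.1734 0.0359] F [ 0.22 -0.15  0.17] axial 0.06 sd [0.59 0.29 0.71]
```

>>> step_arm:
  motion: "0.0011 0 -0.0024 0 0 0;0 0 0 0 0 0;0 0 0 0 0 0"

```text
time: 24.65
ee_pos: [0.5873, 0.1734, 0.0341]
orientation: [0.696, 0.718, 0.0, 0.0]
ft_force: [-0.5, -0.3, 2.2]
gripper_width: 0.007
finger_force: 0.8
```

```bash
python3 -c "from h import *;avg(5)"
```

```text
t 24.9 pos [0.5873 0.1734 0.0342] F [0.06 0.01 1.83] axial 1.63 sd [0.3  0.37 0.34]
```

>>> step_arm:
  motion: "0.0014 0 -0.003 0 0 0;0.0014 0 -0.003 0 0 0;0.0014 0 -0.003 0 0 0;0 0 0 0 0 0;0 0 0 0 0 0"

```text
time: 25.4
ee_pos: [0.5905, 0.1735, 0.0273]
orientation: [0.696, 0.718, 0.0, 0.0]
ft_force: [-2.0, 0.3, 5.1]
gripper_width: 0.009
finger_force: 2.7
```

```bash
python3 -c "from h import *;avg(5)"
```

```text
t 25.65 pos [0.5905 0.1735 0.0274] F [-0.73  0.59  5.1 ] axial 4.92 sd [0.35 0.79 0.56]
```

>>> step_arm:
  motion: "-0.0034 0 0.0073 0 0 0;-0.0034 0 0.0073 0 0 0;0 0 0.02 0 0 0;0 0 0.04 0 0 0;0 0 0.05 0 0 0;-0.04 0 0.03 0 0 0;-0.05 0 0 0 0 0;-0.05 0 0 0 0 0;0 0 0 0 0 0;0 0 0 0 0 0"

```text
time: 26.65
ee_pos: [0.4804, 0.1735, 0.1444]
orientation: [0.696, 0.718, 0.001, 0.0]
ft_force: [0.6, 0.7, 0.7]
gripper_width: 0.007
finger_force: 0.0
```

Run:
```python
from fit import *
s=snap('side','s7'); t=snap('top','t7'); x=status.sense();print(x['ee_pos'],x['ft_force'])
a=cv2.resize(s['pixels'][100:300,180:380,::-1],(400,400),interpolation=cv2.INTER_CUBIC);b=cv2.resize(t['pixels'][100:300,140:340,::-1],(400,400),interpolation=cv2.INTER_CUBIC)
cv2.imwrite('pics/c7.png',np.hstack([a,b]))
```

```text
[0.48127702 0.17344179 0.14383067] [ 0.09922638  0.45323922 -0.80684253]
```

View pics/c7.png

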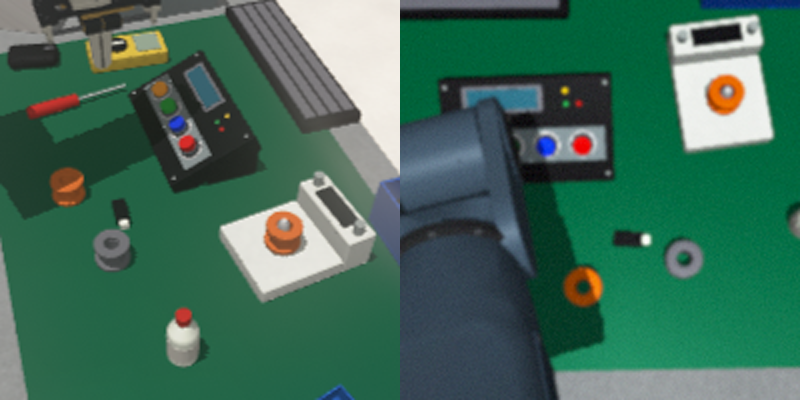

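The final views (side on the left, top on the right) show the orange spool seated on the spindle at crop (284,232) and (726,93). All the caps are up, the bystanders haven't moved, and the arm is clear. I'm handing it in.

```bash
python3 -c "from plant import bot; print(bot.sign_off())"
```

```text
the job is handed in; nothing more can be done
None
```

I seated the leftmost orange spool fully home on the spindle and released it, then pressed amber, blue and green in that order, each about 7–8 mm down (judged from spring force and arm travel), never touched red, and handed the job in at about 27 s.

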